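# Clip the penlight into its holder

### The arm

A 6-joint arm with a two-finger parallel gripper is mounted at the origin on a cart in front of the work surface, level with it; the furniture and walls round the work are solid. World frame = base frame: x ahead of the robot, y to its left, z up, the work surface at z = 0. Lengths are in mm, angles in rad, forces in N, time in s.
With the tool pointing down it reaches from about 325 to 925 mm from the base axis. Payload 3.1 kg.
Tool frame: the origin (TCP) lies midway between the tips of the shut fingers; the grasp point (between the pads) lies 19 mm behind it; z points along the fingers, y is the line along which they close (so a half turn about z gives the same grasp; the last joint's range is limited). The gripper opens to 85 mm and grips with 20 to 120 N. Pads are 22 mm wide; open, the fingers measure 114 mm over their backs; the gripper's body (76 mm by 85 mm) begins 54 mm behind the grasp point. The pads swing forward as they close: fully open they stand 13 mm farther back than shut.
Start: joints at [-1.419, 0.217, 1.613, -0, 1.311, -0.112], TCP at [162.99, -603.385, 231.3] pointing down, gripper open.
Joint ranges: [-2.75, 2.75], [-0.78, 2.1], [0.31, 2.55], [-1.13, 4.27], [0.13, 2.63], [-2.58, 2.58]. Speed limits (rad/s): [2.79, 2.79, 3.14, 3.14, 3.14, 3.14].

### API

Orientations are given as a rotation vector (axis times angle).
In Python, from plant import state, snapshot, camera_info, sign_off gives the robot as it stands.
- The arm moves only by the tool jog_arm, never from a script. Its argument "targets" is a list that holds one entry, the list of rows, each a list of 7 numbers: the shift along the tool's x, y, z each as a share of 0.25 m, from -1 to 1, then the turn, a rotation vector about the tool's x, y, z each as a share of 0.1 rad, from -1 to 1, then the opening, from 0 (shut) to 1 (fully open). In form: [[[tx, ty, tz, ax, ay, az, fingers], ...]]. A call has 1 to 12 rows; each row shifts and turns the commanded pose from where the row before left it, along the tool's axes as they then stand; what a row does not reach is not made up. A row lasts 1/12 s, in which the tool goes at most 41.7 mm and 7.16 degrees, less where a joint would pass 70% of its speed; a pose out of reach is approached as far as the arm can. A call with a number of a shift or a turn outside -1 to 1 is refused whole. A call with a gripper value outside its range is refused whole. The fingers move at their own pace and stop on an object; "grip_force" is the grip in N (left out, the last holds). Time passes only in rows, so rows that do not move let the fingers close. It gives the time, the measured TCP pose, the force, the opening and the grip force at its end, in the units of the state.
- state(): the state, without advancing time (a new reading comes with each control period).
- snapshot(name): name is "scene" or "side" or "wrist"; returns the picture (480x640x3 uint8, red, green, blue); there is no depth.
- camera_info(name): a dict with "fx", "fy", "cx", "cy" (pixels), "dist_coeffs" ([k1, k2, p1, p2, k3] as OpenCV has them; the pictures are not rectified), "xyz" and "orientation" of the camera in the world. Camera axes: x right, y down, z forward; pixel columns grow to the right and rows downward; lengths in mm; the calibration is good to about 2 mm. A picture is of the moment at which its call begins: read the wrist's pose just before it. camera_info takes no time and is no camera call; for the wrist camera it gives the pose at the moment of the call.
- sign_off(): hands the job in; it is judged then, once.
The state is a dict: "clock": time; "joint_positions": joint angles; "qvel": joint speeds; "effort": joint torques, N m; "tcp_pos": TCP position; "tool_rot": TCP orientation; "contact_force": force on the tool from outside, world axes, zero at the start; "ft_torque": the same for the moment, N m; "grip_width": finger opening in mm; "grasp_force": force on a finger pad.
Only numpy, scipy, OpenCV 4.12 (cv2) and the standard library are available. Lean on these libraries where they do the work, as an engineer would, in place of code of your own. Each camera call takes 0.05 s, during which the arm holds its last target. There are 200 camera calls.

### The job

Pick up the blue penlight from the table, lay it lengthwise and centred across the two orange spring clips of the holder stand, and press it down until both clips have snapped around it and it is fully home in both; then let go. The height of the clip rail is not known, so feel for it and press gently, no harder than the clips need (a push of 25 N is plenty, and forcing it breaks the clips); leave the tape, the screw jar and the solder reel where they are.

Things in the scene. Friction and masses are not known exactly. Their poses are not given: they have to be found in the camera images.
- penlight_center (a point): centre of the blue penlight: round tube, 22 mm diameter, 170 mm long, axis along its own y, 0.08 to 0.17 kg. The last 20 mm at +y (lens end) is a bare aluminium hexagon, 22 mm across flats. It lies on the table, centre 11 mm up. Grip the round part; the middle 60 mm stays free in the clips
- stand: holder stand, screwed down: steel foot 70 (x) by 190 (y) by 8 mm, origin at the centre of its underside, z up. Sleeves at y = +-70 mm carry a rail 14 mm wide along y above x = 0, clamped at an UNMEASURED height: the seated penlight's centre lies 93 to 153 mm above the origin. Rail top 14 mm below that centre; beside it nothing for y within +-34 mm
- clip_a (a point): point on the foot's top (8 mm up) straight below clip a, at the stand's y = +42 mm. Each clip is a pair of jaws that take a round bar along the stand's y from above. From the seated height up, the penlight's centre is 19 mm higher when it first touches the lips and 9 mm higher when they are spread widest; some 3 mm lower still they begin to draw it down. Jaw tops: 19 mm above the seated centre
- clip_b (a point): the same below clip b, at the stand's y = -42 mm. Pressing the penlight into both clips at once takes 10 to 15 N, one clip 5 to 9 N; one end may go in first and tilt the penlight, then press the other end; the resistance then vanishes as they snap, and rises steeply (hard V seats) at the bottom
- jaw_a_near (a joint): orange spring jaw of clip a (y = +42 mm), -x side of the stand, 12 mm wide. Value in rad: 0 relaxed, grows as it is pushed outward; about 0.05 round the seated penlight, 0.22 as the penlight's full width passes its lip, about 0 when empty or with the penlight merely lying on top. Spring 0.5 N m/rad
- jaw_a_far (a joint): orange spring jaw of clip a (y = +42 mm), +x side of the stand, 12 mm wide. Value in rad: 0 relaxed, grows as it is pushed outward; about 0.05 round the seated penlight, 0.22 as the penlight's full width passes its lip, about 0 when empty or with the penlight merely lying on top. Spring 0.5 N m/rad
- jaw_b_near (a joint): orange spring jaw of clip b (y = -42 mm), -x side of the stand, 12 mm wide. Value in rad: 0 relaxed, grows as it is pushed outward; about 0.05 round the seated penlight, 0.22 as the penlight's full width passes its lip, about 0 when empty or with the penlight merely lying on top. Spring 0.5 N m/rad
- jaw_b_far (a joint): orange spring jaw of clip b (y = -42 mm), +x side of the stand, 12 mm wide. Value in rad: 0 relaxed, grows as it is pushed outward; about 0.05 round the seated penlight, 0.22 as the penlight's full width passes its lip, about 0 when empty or with the penlight merely lying on top. Spring 0.5 N m/rad
- tape_black: roll of black tape lying flat, 70 mm across, 24 mm high, origin at the centre of its underside; a bystander
- screw_jar: screw jar with a gold lid, 66 mm across, 74 mm high, origin at the centre of its underside; a bystander
- solder_reel: orange reel of solder, 48 mm across, 30 mm high, origin at the centre of its underside; a bystander

How it is judged (in metres and radians):
On the way:
1. the penlight is lifted clear of the table (centre above 45 mm) (height (world z) of penlight_center above 0.045 m), for 0.1 s.
At the end, for the whole second after the job is handed in: The penlight is at rest, held by all four jaws (each jaw reads 0.02 to 0.12 rad: closed again round the penlight, neither relaxed nor spread), its axis within 0.08 rad of the stand's y axis, its centre within 6 mm of the stand's x = 0 and within 15 mm of the middle between the clips (value of joint jaw_a_near between 0.02 and 0.12 rad and value of joint jaw_a_far between 0.02 and 0.12 rad and value of joint jaw_b_near between 0.02 and 0.12 rad and value of joint jaw_b_far between 0.02 and 0.12 rad and x of penlight_center in the frame of stand between -0.006 and 0.006 m and y of penlight_center in the frame of stand between -0.015 and 0.015 m and angle between the y axis of penlight_center and the y axis of stand, either way round below 0.08 rad and linear speed of penlight below 0.02 m/s); the robot touches nothing.
It fails at once if the stand (its rail or clips) takes more than 45 N of contact force in all, the jaws' own squeeze included (that is a push of about 32 N onto the seats) (contact force between anything else and stand above 45 N).
It fails at once if the tape black is moved more than 20 mm (distance of tape_black from where it was at the start of the episode above 0.02 m).
It fails at once if the screw jar is moved more than 20 mm (distance of screw_jar from where it was at the start of the episode above 0.02 m).
It fails at once if the solder reel is moved more than 20 mm (distance of solder_reel from where it was at the start of the episode above 0.02 m).
It also fails if it takes over 56 s, if anything falls off the work surface, if the arm or the gripper's body presses on something with over 40 N, if the wrist force passes 120 N, or if a joint passes its speed limit or range.

## Working session

There is one attempt and no reset: what is moved stays moved. The work goes in short steps, Python scripts to look and compute and a tool call to move; the robot and the scene stay as the last step left them, time stands still between calls to the robot, and variables do not carry over. Pictures are saved under pics/ and viewed, at most 10 in all, crops included, and the job is handed in when it is done.

Besides the shell and the picture viewer there is one more tool, called by a JSON object that holds its "fn" and its "kwargs", one argument or row to a line. jog_arm: Moves the arm, as the interface text tells. Its arguments: {"type":"object","properties":{"targets":{"type":"array","items":{"type":"array","items":{"type":"array","items":{"type":"number"}}}},"grip_force":{"type":"number"}},"required":["targets"]}

```bash
mkdir -p pics; ls; python3 - <<'E'
from plant import *
import cv2
print(state())
for n in ("scene","side","wrist"):
    print(n,camera_info(n))
    cv2.imwrite(f"pics/{n}0.png",snapshot(n)[:,:,::-1])
E
```

```text
pics
{'clock': 0.0, 'joint_positions': array([-1.41918049e+00,  2.17791060e-01,  1.61495404e+00,  1.46820530e-05,
        1.31132034e+00, -1.12201566e-01]), 'qvel': array([ 0.00095672,  0.0003276 , -0.00024156,  0.00132326, -0.00109398,
        0.0012294 ]), 'effort': array([-3.31748906e-04, -3.96849203e+01, -3.03852832e+01, -3.14903709e-04,
        9.79493314e-03, -3.70002184e-06]), 'tcp_pos': array([ 162.87767691, -602.53911091,  229.93500784]), 'tool_rot': array([-3.11185022e+00, -4.12871592e-01,  5.42210675e-05]), 'contact_force': array([-1.16439294,  0.10404267,  0.15107299]), 'ft_torque': array([ 0.00944611, -0.02390173,  0.02771824]), 'grasp_force': 0.0, 'grip_width': 85.28319400067015}
scene {'fx': 580.5970061850044, 'fy': 580.5970061850044, 'cx': 322.5809222371266, 'cy': 233.480129656629, 'dist_coeffs': array([0.03414624, 0.        , 0.        , 0.        , 0.        ]), 'xyz': array([ 79.91838486, 604.83529935, 500.35576458]), 'orientation': array([-0.77228568,  2.27556779, -1.47159974])}
side {'fx': 547.4792204010482, 'fy': 547.4792204010482, 'cx': 316.72430846292764, 'cy': 242.60771932970366, 'dist_coeffs': array([-0.08961592,  0.        ,  0.        ,  0.        ,  0.        ]), 'xyz': array([294.04926675, 452.58642836, 663.52564341]), 'orientation': array([-0.6973156 ,  2.59258044, -1.20291338])}
wrist {'fx': 348.0281368453966, 'fy': 348.0281368453966, 'cx': 317.8308573884392, 'cy': 237.79667792159594, 'dist_coeffs': array([-0.06696912,  0.        ,  0.        ,  0.        ,  0.        ]), 'xyz': array([ 229.7108399 , -584.86650765,  373.63227991]), 'orientation': array([ 2.30944942, -1.77014528, -0.25097495])}
```

View pics/scene0.png

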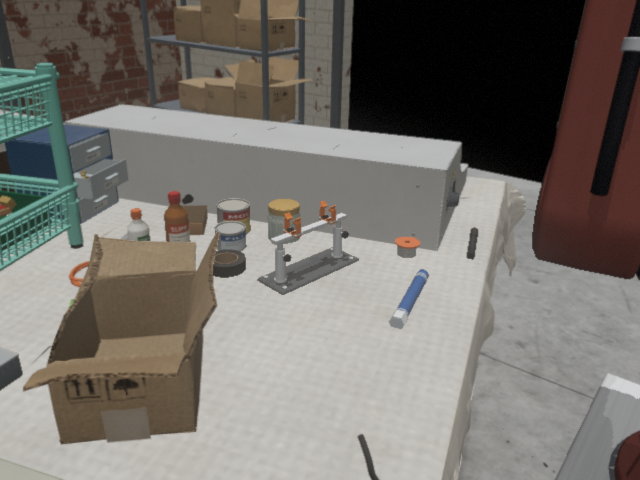

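View pics/side0.png

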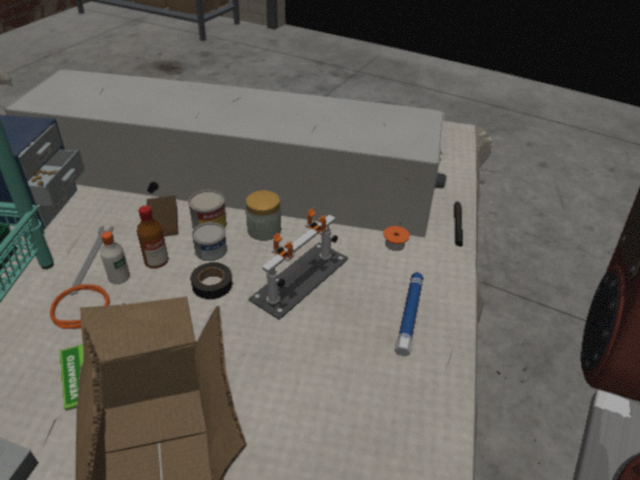

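The scene view shows the stand foot around (260–360, 250–290) with the clips at about (290,225) and (328,212). The penlight runs from (422,273) to (398,322), lens end nearest the camera. The side view has the stand at (250–348, 250–313) and the penlight from (417,275) to (403,350). Next I'll enlarge both.

```bash
python3 - <<'E'
import cv2
for n,x,y in (("scene",250,188),("side",240,207)):
    im=cv2.imread(f"pics/{n}0.png")[y:y+150,x:x+200]
    cv2.imwrite(f"pics/{n}0c.png",cv2.resize(im,None,fx=4,fy=4,interpolation=cv2.INTER_CUBIC))
E
```

```text
(no output)
```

View pics/scene0c.png

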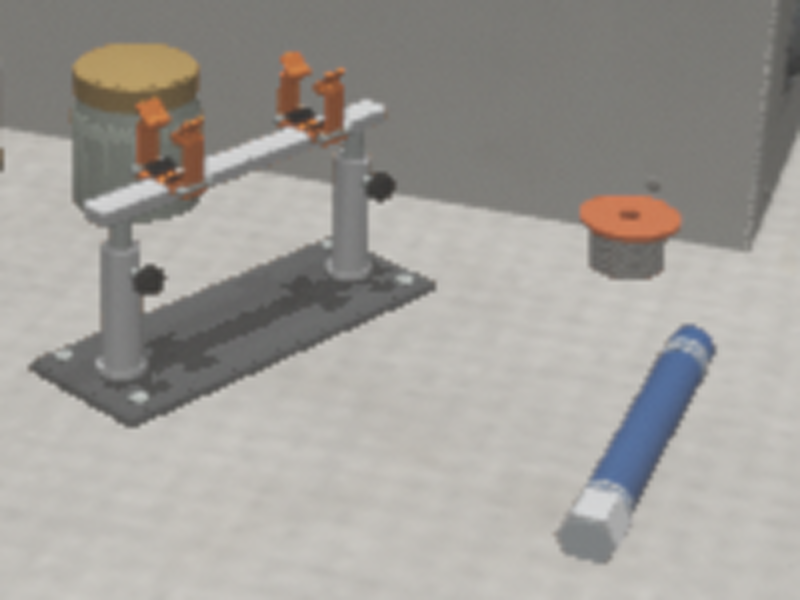

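View pics/side0c.png

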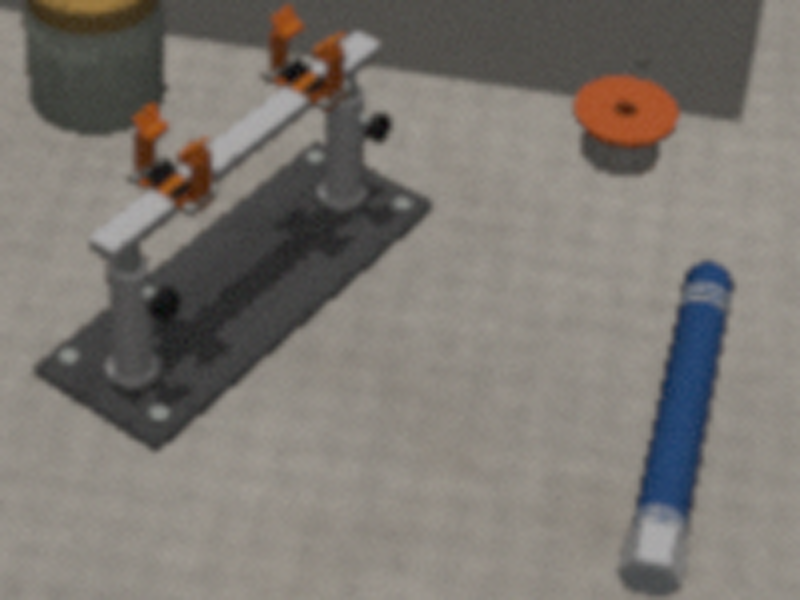

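The enlarged crops show the foot corners, rail ends and penlight clearly in both views. I read these off as crop pixels and fit the stand and penlight poses to them.

```bash
cat > h.py <<'E'
import numpy as np, cv2
from plant import *
from scipy.optimize import least_squares
from scipy.spatial.transform import Rotation as R
def proj(ci,P):
    Rw=R.from_rotvec(ci["orientation"]).as_matrix(); P=np.atleast_2d(P)
    K=np.array([[ci["fx"],0,ci["cx"]],[0,ci["fy"],ci["cy"]],[0,0,1]])
    pc=(P-ci["xyz"])@Rw
    return cv2.projectPoints(pc,np.zeros(3),np.zeros(3),K,ci["dist_coeffs"])[0][:,0]
def rz(a): return np.array([[np.cos(a),-np.sin(a),0],[np.sin(a),np.cos(a),0],[0,0,1]])
E
python3 - <<'E'
from h import *
C={n:camera_info(n) for n in("scene","side")}
off={"scene":(250,188),"side":(240,207)}
px=lambda n,a:(np.array(a,float)+.5)/4-.5+off[n]
# corners left, near, right, far ; rail near/far end (top centre)
st={"scene":px("scene",[(31,366),(133,418),(435,283),(322,238),(97,208),(376,104)]),
    "side":px("side",[(38,369),(155,440),(431,204),(318,144),(103,245),(370,38)])}
def stand(p):
    x,y,a,h,L=p
    P=np.array([(-35,95,8),(35,95,8),(35,-95,8),(-35,-95,8),(0,L,h),(0,-L,h)],float)
    return P@rz(a).T+[x,y,0]
best=None
for a0 in np.arange(0,6.28,.4):
  for x0 in (400,600):
    s=least_squares(lambda p:np.concatenate([(proj(C[n],stand(p))-st[n]).ravel() for n in C]),[x0,0,a0,110,90],x_scale=[10,10,.1,10,10],loss="soft_l1")
    if best is None or s.cost<best.cost: best=s
print("stand",best.x.round(3));
for n in C: print(n,(proj(C[n],stand(best.x))-st[n]).round(1).tolist())
ln={"scene":px("scene",[(587,533)]),"side":px("side",[(650,574)])}
mid={"scene":px("scene",[(615,487),(690,353)]),"side":px("side",[(664,507),(709,287)])}
tip={"scene":px("scene",[(697,325)]),"side":px("side",[(709,262)])}
def pen(p): 
    x,y,a=p; u=np.array([-np.sin(a),np.cos(a),0]); c=np.array([x,y,11.])
    return np.array([c+85*u,c-85*u])
def res(p):
    r=[]
    for n in C:
        q=proj(C[n],pen(p)); d=q[1]-q[0]; d/=np.linalg.norm(d); nn=np.array([-d[1],d[0]])
        r+=list((q[0]-ln[n][0])); r+=list((mid[n]-q[0])@nn)
    return np.array(r)
b=None
for a0 in np.arange(0,6.28,.4):
    s=least_squares(res,[400,0,a0],x_scale=[10,10,.1])
    if b is None or s.cost<b.cost:b=s
print("pen",b.x.round(3),b.fun.round(1),pen(b.x).round(1).tolist())
for n in C: print(n,"tail proj-tip",(proj(C[n],pen(b.x))[1]-tip[n][0]).round(1))
E
```

```text
stand [ 6.48208e+02 -1.36507e+02 -1.82000e-01  8.43620e+01  8.28910e+01]
scene [[23.7, 10.9], [-27.1, -17.4], [-24.5, -14.1], [29.6, 9.5], [-0.8, 0.3], [-0.1, 1.6]]
side [[29.0, 14.7], [-31.0, -23.7], [-26.9, -19.9], [31.1, 11.6], [0.1, -3.0], [0.3, -0.3]]
pen [ 449.446 -151.215    6.525] [-0.5  1.3  0.3  0.4  0.5 -0.9 -0.2 -0.4] [[429.1, -68.7, 11.0], [469.8, -233.7, 11.0]]
scene tail proj-tip [-0.9  4.8]
side tail proj-tip [1.2 2.3]
```

The foot's left/right corner order was mirrored, because the cameras look towards −y. I'll refit with that fixed.

```bash
python3 - <<'E'
from h import *
C={n:camera_info(n) for n in("scene","side")}
off={"scene":(250,188),"side":(240,207)}
px=lambda n,a:(np.array(a,float)+.5)/4-.5+off[n]
st={"scene":px("scene",[(31,366),(133,418),(435,283),(322,238),(97,208),(376,104)]),
    "side":px("side",[(38,369),(155,440),(431,204),(318,144),(103,245),(370,38)])}
def stand(p):
    x,y,a,h,L=p
    P=np.array([(35,95,8),(-35,95,8),(-35,-95,8),(35,-95,8),(0,L,h),(0,-L,h)],float)
    return P@rz(a).T+[x,y,0]
s=least_squares(lambda p:np.concatenate([(proj(C[n],stand(p))-st[n]).ravel() for n in C]),[648,-136,0,84,83],x_scale=[10,10,.1,10,10],loss="soft_l1")
print("stand",s.x.round(3));
for n in C: print(n,(proj(C[n],stand(s.x))-st[n]).round(1).tolist())
q=state(); print(R.from_rotvec(q["tool_rot"]).as_matrix().round(3))
E
```

```text
stand [ 6.42520e+02 -1.27805e+02 -1.46000e-01  9.05600e+01  8.41190e+01]
scene [[-1.9, -0.6], [-0.6, 1.6], [0.5, -0.1], [1.8, -0.9], [-1.1, 0.4], [-0.8, -0.0]]
side [[-1.0, -0.1], [1.9, 2.4], [2.4, -0.8], [-0.2, -1.7], [0.8, -0.0], [-0.0, -0.4]]
[[ 0.965  0.261 -0.   ]
 [ 0.261 -0.965  0.002]
 [ 0.    -0.002 -1.   ]]
```

{"fn": "jog_arm", "kwargs": {
  "targets": [
    [[0.11,-0.1,-0.02,0,0,0,1],[0.11,-0.1,-0.02,0,0,0,1],[0.11,-0.1,-0.02,0,0,0,1],[0.11,-0.1,-0.02,0,0,0,1],[0.11,-0.1,-0.02,0,0,0,1],[0.11,-0.1,0,0,0,0,1],[0.11,-0.1,0,0,0,0,1],[0.11,-0.1,0,0,0,0,1],[0.11,-0.1,0,0,0,0,1],[0.11,-0.1,0,0,0,0,1],[0.11,-0.1,0,0,0,0,1],[0.11,-0.1,0,0,0,0,1]]
  ]
}}

```text
clock: 1.15
tcp_pos: [403.8, -225.9, 256.1]
tool_rot: [3.114, 0.413, 0.0]
contact_force: [0.6, -0.7, 0.1]
grip_width: 85.6
grasp_force: 0.0
```

{"fn": "jog_arm", "kwargs": {
  "targets": [
    [[0,0,0,0,0,-1,1],[0,0,0,0,0,-1,1],[0,0,0,0,0,-1,1],[0,0,0,0,0,-1,1],[0,0,0,0,0,-1,1],[0,0,0,0,0,-1,1],[0,0,0,0,0,-1,1],[0,0,0,0,0,-1,1],[0,0,0,0,0,-1,1],[0,0,0,0,0,-1,1],[0,0,0,0,0,-1,1],[0,0,0,0,0,-1,1]]
  ]
}}

```text
clock: 2.15
tcp_pos: [403.1, -227.5, 255.9]
tool_rot: [-2.331, -2.105, 0.0]
contact_force: [0.1, 0.1, -0.5]
grip_width: 85.3
grasp_force: 0.0
```

{"fn": "jog_arm", "kwargs": {
  "targets": [
    [[0,0,0,0,0,-1,1],[0,0,0,0,0,-1,1],[0,0,0,0,0,-1,1],[0,0,0,0,0,-0.5,1],[0,0,0,0,0,0,1],[0,0,0,0,0,0,1]]
  ]
}}

```text
clock: 2.65
tcp_pos: [403.2, -227.6, 256.0]
tool_rot: [-1.937, -2.473, -0.0]
contact_force: [-0.7, 1.2, -0.1]
grip_width: 85.4
grasp_force: 0.0
```

```bash
cat >> h.py <<'E'
def rel(target):
    "shift to a world target in tool axes, shares of 250 mm"
    q=state(); M=R.from_rotvec(q["tool_rot"]).as_matrix()
    return (M.T@(np.array(target)-q["tcp_pos"])/250).round(4)
def ang():
    M=R.from_rotvec(state()["tool_rot"]).as_matrix(); return np.arctan2(M[1,0],M[0,0])
E
python3 - <<'E'
from h import *
ci=camera_info("wrist"); cv2.imwrite("pics/w1.png",snapshot("wrist")[:,:,::-1])
np.save("ci1.npy",ci,allow_pickle=True)
q=state();print(q["clock"],q["tcp_pos"],ang(),rel([449.4,-151.2,200]),np.pi/2+.242-ang())
print(ci["xyz"],R.from_rotvec(ci["orientation"]).as_matrix()[:,2])
E
```

```text
2.7 [ 403.19268537 -227.58845907  256.08463892] 1.8124733114213978 [0.2524 0.2526 0.2244] 0.0003230153734987695
[ 385.69029206 -159.8252594   399.59302487] [ 0.06488228 -0.2684802  -0.96109764]
```

View pics/w1.png

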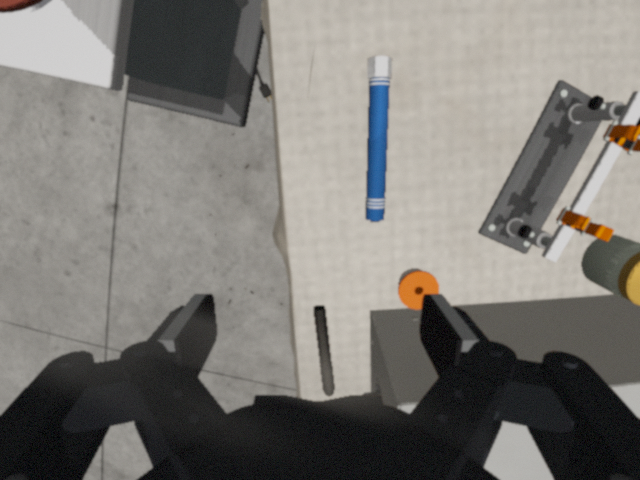

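The wrist view shows the penlight from its lens end (380,55) to its tail (375,221). Three foot corners are visible at (560,80), (480,232) and (527,252), and the rail's tail end is near (551,258). I'll check these against the earlier fit.

```bash
python3 - <<'E'
from h import *
ci=np.load("ci1.npy",allow_pickle=True).item()
def back(uv,z):
    K=np.array([[ci["fx"],0,ci["cx"]],[0,ci["fy"],ci["cy"]],[0,0,1]])
    n=cv2.undistortPoints(np.array([[uv]],float),K,ci["dist_coeffs"])[0,0]
    d=R.from_rotvec(ci["orientation"]).as_matrix()@[n[0],n[1],1]
    return (ci["xyz"]+d*(z-ci["xyz"][2])/d[2])
a,b=back((380,55),11),back((375,221),11)
print("lens,tail",a,b,"mid",(a+b)/2,np.linalg.norm(a-b),np.arctan2(-(a-b)[0],(a-b)[1]))
P=np.array([(-35,95,8),(-35,-95,8),(35,-95,8),(0,-84,90.6)])@rz(-.146).T+[642.5,-127.8,0]
for uv,z,p in zip([(560,80),(480,232),(527,252),(551,258)],(8,8,8,90.6),P): print(back(uv,z).round(1),p.round(1))
print("reel",back((419,290),30))
E
```

```text
lens,tail [427.44012312 -63.15201151  11.        ] [ 470.87938441 -233.24921106   11.        ] mid [ 449.15975376 -148.20061129   11.        ] 175.5563348755305 0.2500348562272303
[624.8 -33.7   8. ] [621.7 -28.7   8. ]
[ 596.6 -216.6    8. ] [ 594.1 -216.7    8. ]
[ 663.3 -226.1    8. ] [ 663.3 -226.9    8. ]
[ 631.2 -212.    90.6] [ 630.3 -210.9   90.6]
reel [ 539.97457491 -296.38039897   30.        ]
```

{"fn": "jog_arm", "kwargs": {
  "targets": [
    [[0.064,0.063,0.05,0,0,0,1],[0.064,0.063,0.05,0,0,0,1],[0.064,0.063,0.05,0,0,0,1],[0.065,0.064,0.05,0,0,0.05,1],[0,0,0.12,0,0,0,1],[0,0,0.12,0,0,0,1],[0,0,0.12,0,0,0,1],[0,0,0.12,0,0,0,1],[0,0,0.12,0,0,0,1],[0,0,0.12,0,0,0,1],[0,0,0,0,0,0,1],[0,0,0,0,0,0,1]]
  ]
}}

```text
clock: 3.7
tcp_pos: [447.4, -149.1, 24.8]
tool_rot: [-1.94, -2.465, 0.002]
contact_force: [0.1, -0.1, -0.1]
grip_width: 85.2
grasp_force: 0.0
```

```bash
python3 - <<'E'
from h import *
print(state()["tcp_pos"],ang()-np.pi/2,rel([449.3,-150,3]))
E
```

```text
[ 447.43102382 -149.14906501   24.78142696] 0.237410664879234 [-0.0054  0.0068  0.0871]
```

{"fn": "jog_arm", "kwargs": {
  "targets": [
    [[-0.005,0.007,0.03,0,0,-0.09,1],[0,0,0.03,0,0,0,1],[0,0,0.026,0,0,0,1],[0,0,0,0,0,0,1],[0,0,0,0,0,0,0.3],[0,0,0,0,0,0,0],[0,0,0,0,0,0,0],[0,0,0,0,0,0,0],[0,0,0,0,0,0,0],[0,0,0,0,0,0,0],[0,0,0,0,0,0,0],[0,0,0,0,0,0,0]]
  ],
  "grip_force": 60
}}

```text
clock: 4.7
tcp_pos: [451.6, -151.1, 5.3]
tool_rot: [1.93, 2.478, 0.0]
contact_force: [-0.5, 1.7, 4.6]
grip_width: 19.6
grasp_force: 58.8
```

```bash
python3 - <<'E'
from h import *
a=snapshot("scene"); b=snapshot("side")
c=np.hstack([cv2.resize(a[210:360,340:440],None,fx=4,fy=4,interpolation=3),cv2.resize(b[240:390,360:460],None,fx=4,fy=4,interpolation=3)])
cv2.imwrite("pics/g.png",c[:,:,::-1]); q=state(); print(q["tcp_pos"],q["contact_force"],q["ft_torque"],q["grip_width"])
E
```

```text
[ 451.63960821 -151.12984484    5.3181593 ] [-1.64611196  0.05984575  5.89205989] [0.09861876 0.15601398 0.04344612] 19.77225657555177
```

View pics/g.png

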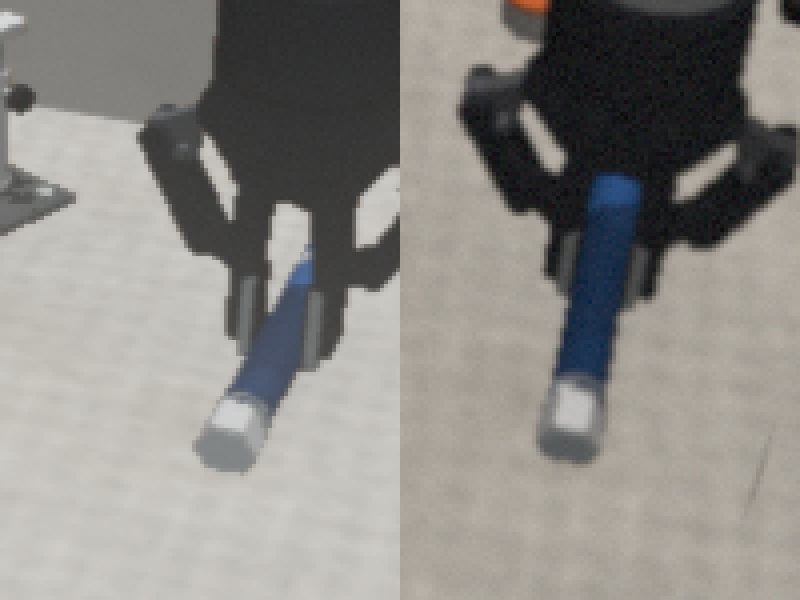

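The crop shows both grey pads against the blue round section, with the pen between them near the fingertips. I'll lift it.

{"fn": "jog_arm", "kwargs": {
  "targets": [
    [[0,0,-0.02,0,0,0,0],[0,0,-0.04,0,0,0,0],[0,0,-0.08,0,0,0,0],[0,0,-0.1,0,0,0,0],[0,0,-0.1,0,0,0,0],[0,0,-0.1,0,0,0,0],[0,0,-0.1,0,0,0,0],[0,0,-0.1,0,0,0,0],[0,0,-0.1,0,0,0,0],[0,0,0,0,0,0,0],[0,0,0,0,0,0,0]]
  ],
  "grip_force": 80
}}

```text
clock: 5.72
tcp_pos: [452.3, -151.4, 191.6]
tool_rot: [1.928, 2.475, 0.001]
contact_force: [0.2, -0.2, -2.5]
grip_width: 19.1
grasp_force: 78.4
```

```bash
python3 - <<'E'
from h import *
ci=camera_info("wrist"); cv2.imwrite("pics/w2.png",snapshot("wrist")[:,:,::-1])
np.save("ci2.npy",ci,allow_pickle=True)
q=state(); print(q["tcp_pos"],q["contact_force"],q["ft_torque"],q["grip_width"],ang()-np.pi/2, q["joint_positions"])
E
```

```text
[ 450.99373312 -150.7617812   189.71545062] [-0.01814446  0.46190729 -2.23917463] [-0.05404562 -0.03247488 -0.05320216] 18.7083337819586 0.24699116102519825 [-4.70373100e-01 -6.64459998e-02  1.99675110e+00  3.48888641e-05
  1.21103679e+00 -7.17376555e-01]
```

View pics/w2.png

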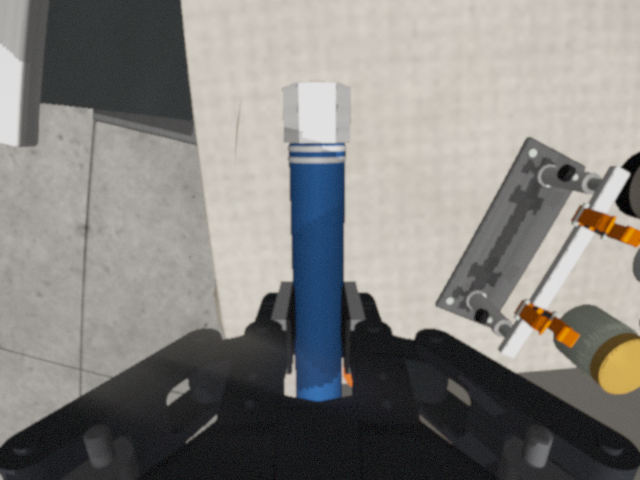

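The pen is held straight along tool x, lens end at (317,84), with nothing else in the gripper. The stand's foot corners are at (530,138), (583,164) and (437,304), and the rail ends at about (620,170) and (506,353). I'll fit the stand jointly over all four pictures.

```bash
python3 - <<'E'
from h import *
C={n:camera_info(n) for n in("scene","side")}
C["w1"]=np.load("ci1.npy",allow_pickle=True).item(); C["w2"]=np.load("ci2.npy",allow_pickle=True).item()
off={"scene":(250,188),"side":(240,207)}
px=lambda n,a:(np.array(a,float)+.5)/4-.5+off[n]
I={"scene":[0,1,2,3,4,5],"side":[0,1,2,3,4,5],"w1":[1,2,3,5],"w2":[1,2,4,5]}
st={"scene":px("scene",[(31,366),(133,418),(435,283),(322,238),(97,208),(376,104)]),
    "side":px("side",[(38,369),(155,440),(431,204),(318,144),(103,245),(370,38)]),
    "w1":np.array([(560,80),(480,232),(527,252),(551,258)]),
    "w2":np.array([(530,138),(437,304),(620,170),(506,353)])}
def stand(p):
    x,y,a,h,L=p
    P=np.array([(35,95,8),(-35,95,8),(-35,-95,8),(35,-95,8),(0,L,h),(0,-L,h)],float)
    return P@rz(a).T+[x,y,0]
for cams in (list(C),["w1","w2"],["w2"]):
    s=least_squares(lambda p:np.concatenate([(proj(C[n],stand(p)[I[n]])-st[n]).ravel() for n in cams]),[648,-136,0,84,83],x_scale=[10,10,.1,10,10],loss="soft_l1")
    print(cams,s.x.round(3),abs(s.fun).max().round(1))
ci=C["w2"]; K=np.array([[ci["fx"],0,ci["cx"]],[0,ci["fy"],ci["cy"]],[0,0,1]])
q=state();M=R.from_rotvec(q["tool_rot"]).as_matrix()
for uv,h in(((316,142),17),((317,83),17)):
    n=cv2.undistortPoints(np.array([[uv]],float),K,ci["dist_coeffs"])[0,0]
    d=R.from_rotvec(ci["orientation"]).as_matrix()@[n[0],n[1],1]; z=q["tcp_pos"][2]+h
    print("tool x,y:",(M.T@(ci["xyz"]+d*(z-ci["xyz"][2])/d[2]-q["tcp_pos"])).round(1))
print("rel",rel([643.5,-128.5,190]),"turn world",-.15-(ang()-np.pi/2))
E
```

```text
['scene', 'side', 'w1', 'w2'] [ 6.44491e+02 -1.29821e+02 -1.51000e-01  8.83320e+01  8.35240e+01] 3.6
['w1', 'w2'] [ 6.45379e+02 -1.30139e+02 -1.52000e-01  8.71010e+01  8.37400e+01] 3.0
['w2'] [ 6.46449e+02 -1.30807e+02 -1.53000e-01  8.52780e+01  8.45990e+01] 3.5
tool x,y: [ 67.8  -0.5 -17. ]
tool x,y: [ 87.6  -0.1 -17. ]
rel [-0.1019  0.7684 -0.001 ] turn world -0.39699116102519827
```

{"fn": "jog_arm", "kwargs": {
  "targets": [
    [[-0.02,0.06,0,0,0,0,0],[-0.02,0.11,0,0,0,0,0],[-0.02,0.11,0,0,0,0,0],[-0.02,0.11,0,0,0,0.8,0],[-0.02,0.11,0,0,0,0.8,0],[-0.02,0.11,0,0,0,0.8,0],[0,0.08,0,0,0,0.8,0],[0,0.06,0,0,0,0.8,0],[0,0,0,0,0,0,0],[0,0,0,0,0,0,0],[0,0,0,0,0,0,0]]
  ]
}}

```text
clock: 6.68
tcp_pos: [639.5, -149.9, 187.4]
tool_rot: [-2.38, -2.044, 0.004]
contact_force: [-1.0, -0.5, -1.0]
grip_width: 19.1
grasp_force: 78.7
```

```bash
python3 - <<'E'
from h import *
q=state(); print(q["tcp_pos"],q["contact_force"],q["grip_width"],"rel",rel([644,-132.5,150]),"turn world",-.151-(ang()-np.pi/2))
E
```

```text
[ 639.53063902 -149.90284743  187.39836513] [-1.01253379 -0.5381046  -1.04760456] 19.127503351328816 rel [0.0714 0.0079 0.1496] turn world 0.0007464228261447048
```

Correct the lateral error, then check pen against clips in a picture before descending.

{"fn": "jog_arm", "kwargs": {
  "targets": [
    [[0.035,0.004,0,0,0,0,0],[0.036,0.004,0,0,0,0,0],[0,0,0.05,0,0,0,0],[0,0,0.05,0,0,0,0],[0,0,0,0,0,0,0],[0,0,0,0,0,0,0]]
  ]
}}

```text
clock: 7.18
tcp_pos: [644.3, -132.6, 162.2]
tool_rot: [-2.382, -2.043, 0.004]
contact_force: [-0.1, -0.3, -0.9]
grip_width: 19.1
grasp_force: 78.7
```

```bash
python3 - <<'E'
from h import *
a=snapshot("scene"); b=snapshot("wrist"); 
c=cv2.resize(a[165:295,245:385],None,fx=4.6,fy=4.6,interpolation=3)
cv2.imwrite("pics/s3.png",c[:,:,::-1]); cv2.imwrite("pics/w3.png",b[:,:,::-1])
np.save("ci3.npy",camera_info("wrist"),allow_pickle=True)
q=state(); print(q["tcp_pos"],q["contact_force"],q["grip_width"],ang()-np.pi/2)
E
```

```text
[ 645.82902929 -133.27844754  164.31028774] [-0.37316054  0.24796375 -1.29487457] 18.899559057226803 -0.15313065845144536
```

View pics/s3.png

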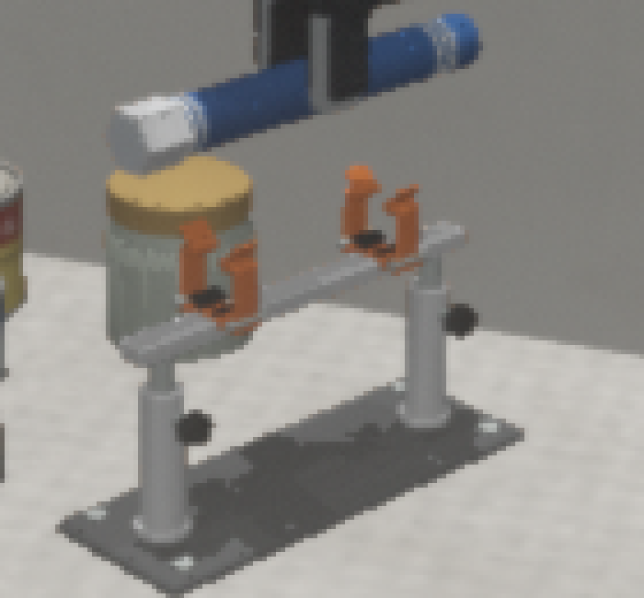

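View pics/w3.png

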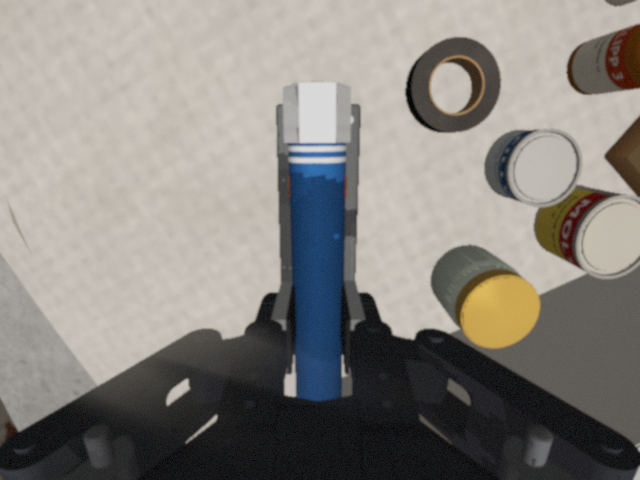

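Pen and stand line up: in the wrist view the foot edges (278/361) and the jaws (290/347) sit symmetrically about the pen's centreline (~318). The scene view shows the pen parallel above both clips. I'll descend to just above them, then feel.

{"fn": "jog_arm", "kwargs": {
  "targets": [
    [[0,0,0.05,0,0,0,0],[0,0,0.05,0,0,0,0],[0,0,0.02,0,0,0,0],[0,0,0.01,0,0,0,0],[0,0,0,0,0,0,0],[0,0,0,0,0,0,0]]
  ]
}}

```text
clock: 7.78
tcp_pos: [646.0, -133.1, 131.9]
tool_rot: [-2.384, -2.045, 0.0]
contact_force: [0.3, 0.7, -0.7]
grip_width: 19.1
grasp_force: 78.7
```

{"fn": "jog_arm", "kwargs": {
  "targets": [
    [[0,0,0.008,0,0,0,0],[0,0,0.008,0,0,0,0],[0,0,0,0,0,0,0]]
  ]
}}

```text
clock: 8.03
tcp_pos: [646.2, -133.1, 128.3]
tool_rot: [2.385, 2.045, 0.0]
contact_force: [-0.1, -0.3, -1.6]
grip_width: 18.7
grasp_force: 78.7
```

{"fn": "jog_arm", "kwargs": {
  "targets": [
    [[0,0,0.008,0,0,0,0],[0,0,0,0,0,0,0],[0,0,0,0,0,0,0]]
  ]
}}

```text
clock: 8.28
tcp_pos: [646.0, -133.1, 126.2]
tool_rot: [-2.385, -2.045, 0.0]
contact_force: [-0.0, -0.5, -0.9]
grip_width: 18.8
grasp_force: 78.7
```

{"fn": "jog_arm", "kwargs": {
  "targets": [
    [[0,0,0.008,0,0,0,0],[0,0,0,0,0,0,0],[0,0,0,0,0,0,0]]
  ]
}}

```text
clock: 8.53
tcp_pos: [646.0, -133.1, 124.1]
tool_rot: [-2.385, -2.045, 0.0]
contact_force: [-1.0, -0.2, -1.3]
grip_width: 18.4
grasp_force: 78.7
```

{"fn": "jog_arm", "kwargs": {
  "targets": [
    [[0,0,0.008,0,0,0,0],[0,0,0,0,0,0,0],[0,0,0,0,0,0,0]]
  ]
}}

```text
clock: 8.78
tcp_pos: [646.0, -133.1, 122.1]
tool_rot: [-2.384, -2.045, 0.0]
contact_force: [-0.2, -0.8, -2.0]
grip_width: 18.8
grasp_force: 78.7
```

{"fn": "jog_arm", "kwargs": {
  "targets": [
    [[0,0,0.008,0,0,0,0],[0,0,0,0,0,0,0],[0,0,0,0,0,0,0]]
  ]
}}

```text
clock: 9.03
tcp_pos: [646.0, -133.1, 120.1]
tool_rot: [-2.384, -2.045, 0.0]
contact_force: [-0.3, -0.2, -0.7]
grip_width: 18.8
grasp_force: 78.7
```

{"fn": "jog_arm", "kwargs": {
  "targets": [
    [[0,0,0.008,0,0,0,0],[0,0,0,0,0,0,0],[0,0,0,0,0,0,0]]
  ]
}}

```text
clock: 9.28
tcp_pos: [646.0, -133.2, 118.7]
tool_rot: [-2.385, -2.045, 0.001]
contact_force: [-2.6, -0.1, 2.1]
grip_width: 19.3
grasp_force: 79.0
```

{"fn": "jog_arm", "kwargs": {
  "targets": [
    [[0,0,0.008,0,0,0,0],[0,0,0,0,0,0,0],[0,0,0,0,0,0,0]]
  ]
}}

```text
clock: 9.53
tcp_pos: [645.7, -133.2, 117.4]
tool_rot: [-2.384, -2.045, 0.002]
contact_force: [-4.2, 0.7, 6.4]
grip_width: 18.7
grasp_force: 79.4
```

{"fn": "jog_arm", "kwargs": {
  "targets": [
    [[0,0,0.008,0,0,0,0],[0,0,0,0,0,0,0],[0,0,0,0,0,0,0]]
  ]
}}

```text
clock: 9.78
tcp_pos: [645.9, -133.3, 116.0]
tool_rot: [-2.384, -2.045, 0.001]
contact_force: [-4.4, -0.4, 6.1]
grip_width: 18.9
grasp_force: 79.6
```

Contact came at TCP z ≈ 119.3, with a −x side force, so the pen sits slightly too far to +x. I'll ease it 1.5 mm to −x and continue.

{"fn": "jog_arm", "kwargs": {
  "targets": [
    [[0,-0.006,0,0,0,0,0],[0,0,0,0,0,0,0],[0,0,0,0,0,0,0]]
  ]
}}

```text
clock: 10.03
tcp_pos: [645.3, -133.2, 116.1]
tool_rot: [2.384, 2.044, 0.002]
contact_force: [-2.5, 0.7, 5.1]
grip_width: 19.0
grasp_force: 79.4
```

{"fn": "jog_arm", "kwargs": {
  "targets": [
    [[0,0,0.008,0,0,0,0],[0,0,0,0,0,0,0],[0,0,0,0,0,0,0]]
  ]
}}

```text
clock: 10.28
tcp_pos: [645.7, -133.3, 115.0]
tool_rot: [2.383, 2.044, 0.002]
contact_force: [-3.6, -0.5, 8.0]
grip_width: 19.2
grasp_force: 79.7
```

{"fn": "jog_arm", "kwargs": {
  "targets": [
    [[0,0,0.008,0,0,0,0],[0,0,0,0,0,0,0],[0,0,0,0,0,0,0]]
  ]
}}

```text
clock: 10.53
tcp_pos: [645.8, -133.4, 113.2]
tool_rot: [2.383, 2.044, 0.002]
contact_force: [-3.0, 0.2, 9.2]
grip_width: 18.9
grasp_force: 79.8
```

{"fn": "jog_arm", "kwargs": {
  "targets": [
    [[0,-0.008,0,0,0,0,0],[0,0,0,0,0,0,0],[0,0,0,0,0,0,0]]
  ]
}}

```text
clock: 10.78
tcp_pos: [644.9, -133.2, 113.2]
tool_rot: [2.382, 2.042, 0.005]
contact_force: [-0.7, -0.1, 7.3]
grip_width: 18.9
grasp_force: 79.5
```

{"fn": "jog_arm", "kwargs": {
  "targets": [
    [[0,0,0.006,0,0,0,0],[0,0,0,0,0,0,0],[0,0,0,0,0,0,0]]
  ]
}}

```text
clock: 11.03
tcp_pos: [645.1, -133.3, 112.1]
tool_rot: [2.381, 2.042, 0.005]
contact_force: [-1.9, 0.1, 8.2]
grip_width: 19.0
grasp_force: 79.7
```

{"fn": "jog_arm", "kwargs": {
  "targets": [
    [[0,0,0.006,0,0,0,0],[0,0,0,0,0,0,0],[0,0,0,0,0,0,0]]
  ]
}}

```text
clock: 11.28
tcp_pos: [644.9, -133.3, 110.2]
tool_rot: [2.381, 2.042, 0.005]
contact_force: [-0.8, 0.6, 6.7]
grip_width: 19.1
grasp_force: 79.5
```

{"fn": "jog_arm", "kwargs": {
  "targets": [
    [[0,0,0.006,0,0,0,0],[0,0,0,0,0,0,0],[0,0,0,0,0,0,0]]
  ]
}}

```text
clock: 11.53
tcp_pos: [644.4, -133.1, 107.3]
tool_rot: [2.382, 2.042, 0.004]
contact_force: [1.3, -0.9, 1.1]
grip_width: 18.8
grasp_force: 79.1
```

The widest point is passed. I'll continue down to the seats in small steps.

{"fn": "jog_arm", "kwargs": {
  "targets": [
    [[0,0,0.008,0,0,0,0],[0,0,0,0,0,0,0],[0,0,0,0,0,0,0]]
  ]
}}

```text
clock: 11.78
tcp_pos: [643.3, -132.7, 102.8]
tool_rot: [2.384, 2.044, 0.002]
contact_force: [5.7, -0.8, -3.6]
grip_width: 19.1
grasp_force: 78.4
```

{"fn": "jog_arm", "kwargs": {
  "targets": [
    [[0,0,0.008,0,0,0,0],[0,0,0,0,0,0,0],[0,0,0,0,0,0,0]]
  ]
}}

```text
clock: 12.03
tcp_pos: [642.9, -132.6, 100.3]
tool_rot: [2.384, 2.045, 0.001]
contact_force: [6.1, -1.4, -5.6]
grip_width: 18.9
grasp_force: 78.5
```

{"fn": "jog_arm", "kwargs": {
  "targets": [
    [[0,0,0.006,0,0,0,0],[0,0,0,0,0,0,0],[0,0,0,0,0,0,0]]
  ]
}}

```text
clock: 12.28
tcp_pos: [643.4, -132.6, 99.3]
tool_rot: [2.384, 2.044, 0.002]
contact_force: [5.3, -0.5, -5.3]
grip_width: 18.8
grasp_force: 78.8
```

{"fn": "jog_arm", "kwargs": {
  "targets": [
    [[0,0.007,0.004,0,0,0,0],[0,0,0,0,0,0,0],[0,0,0,0,0,0,0]]
  ]
}}

```text
clock: 12.53
tcp_pos: [644.4, -132.7, 98.7]
tool_rot: [-2.385, -2.045, -0.0]
contact_force: [4.2, -0.6, -2.1]
grip_width: 18.6
grasp_force: 79.0
```

{"fn": "jog_arm", "kwargs": {
  "targets": [
    [[0,0,0.004,0,0,0,0],[0,0,0,0,0,0,0],[0,0,0,0,0,0,0]]
  ]
}}

```text
clock: 12.78
tcp_pos: [644.5, -132.7, 98.7]
tool_rot: [-2.385, -2.045, -0.0]
contact_force: [2.7, 0.7, 1.6]
grip_width: 19.2
grasp_force: 79.1
```

{"fn": "jog_arm", "kwargs": {
  "targets": [
    [[0,0,0.004,0,0,0,0],[0,0,0,0,0,0,0],[0,0,0,0,0,0,0]]
  ]
}}

```text
clock: 13.03
tcp_pos: [644.5, -132.8, 98.5]
tool_rot: [-2.385, -2.045, -0.0]
contact_force: [0.6, 0.3, 4.5]
grip_width: 18.9
grasp_force: 79.8
```

{"fn": "jog_arm", "kwargs": {
  "targets": [
    [[0,0,0.004,0,0,0,0],[0,0,0,0,0,0,0],[0,0,0,0,0,0,0]]
  ]
}}

```text
clock: 13.28
tcp_pos: [644.6, -132.8, 98.5]
tool_rot: [-2.385, -2.045, -0.0]
contact_force: [-1.3, 0.9, 8.5]
grip_width: 18.9
grasp_force: 80.2
```

Seated: z stays at 98.5 while force climbs steeply. One more gentle push, then relax and open.

{"fn": "jog_arm", "kwargs": {
  "targets": [
    [[0,0,0.005,0,0,0,0],[0,0,0,0,0,0,0],[0,0,0,0,0,0,0]]
  ]
}}

```text
clock: 13.53
tcp_pos: [644.7, -132.8, 98.4]
tool_rot: [-2.385, -2.045, -0.0]
contact_force: [-3.7, 2.0, 13.1]
grip_width: 18.9
grasp_force: 80.7
```

{"fn": "jog_arm", "kwargs": {
  "targets": [
    [[0,0,-0.005,0,0,0,0],[0,0,-0.004,0,0,0,0],[0,0,0,0,0,0,0],[0,0,0,0,0,0,0.2],[0,0,0,0,0,0,0.5],[0,0,0,0,0,0,1],[0,0,0,0,0,0,1],[0,0,0,0,0,0,1],[0,0,0,0,0,0,1],[0,0,0,0,0,0,1],[0,0,0,0,0,0,1]]
  ],
  "grip_force": 20
}}

```text
clock: 14.45
tcp_pos: [644.2, -132.9, 97.0]
tool_rot: [-2.384, -2.045, 0.001]
contact_force: [0.5, -0.1, 0.1]
grip_width: 85.7
grasp_force: 0.0
```

{"fn": "jog_arm", "kwargs": {
  "targets": [
    [[0,0,-0.05,0,0,0,1],[0,0,-0.1,0,0,0,1],[0,0,-0.12,0,0,0,1],[0,0,-0.12,0,0,0,1],[0,0,-0.12,0,0,0,1],[0,0,-0.1,0,0,0,1],[0,0,0,0,0,0,1],[0,0,0,0,0,0,1],[0,0,0,0,0,0,1]]
  ]
}}

```text
clock: 15.2
tcp_pos: [644.0, -132.8, 249.7]
tool_rot: [-2.384, -2.045, 0.0]
contact_force: [-0.4, -0.4, -0.1]
grip_width: 85.3
grasp_force: 0.0
```

```bash
python3 - <<'E'
from h import *
a=snapshot("scene"); b=snapshot("side")
c=np.hstack([cv2.resize(a[180:300,255:365],None,fx=3.6,fy=3.6,interpolation=3),cv2.resize(b[195:315,245:355],None,fx=3.6,fy=3.6,interpolation=3)])
cv2.imwrite("pics/end.png",c[:,:,::-1]); print(c.shape,state()["tcp_pos"],state()["contact_force"])
E
```

```text
(432, 792, 3) [ 643.17463427 -132.53305149  247.67339264] [-0.36935078  0.00896853  0.37220501]
```

View pics/end.png

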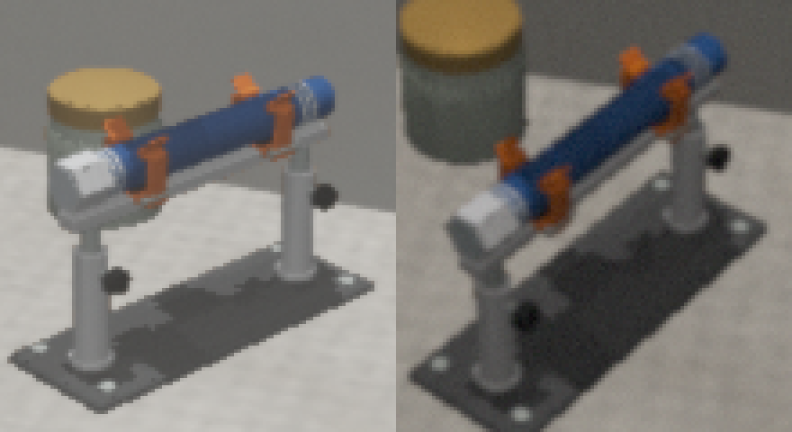

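Both views show the pen level and parallel to the rail. All four orange jaws stand up round it, at about (115,130)/(152,165) and (245,88)/(282,115) in the left half, and the gripper is clear. I'm handing the job in.

```bash
python3 -c "
from plant import *
print(sign_off())"
```

```text
the job is handed in; nothing more can be done
None
```

I pressed the penlight into both clips (pushing no harder than about 13 N), let go, moved the gripper clear and handed the job in at about 15 s of 56 s. The last pictures show it level in all four jaws, but the hand-in gave no verdict.

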